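Hook the gate return spring back on its anchor post

TASK

The return spring on the sample loader's gate module has come off its anchor post. Take the spring puller from its holder, put its tip in the eye of the spring's hook end, stretch the spring and set the hook's leg down fully into the gap between the anchor post and the guard block behind it, then ease off until the post carries the pull, and stand the puller back in the hole it came from. Feel for the post gently rather than trusting its marked place, never force anything, never let the spring snap back, do not touch the spring with the gripper, and leave everything else on the bench where it is.

Things in the scene. Friction and masses are not known exactly. Their poses are not given: they have to be found in the camera images.
- module: Gate module fixed to the bench: aluminium plate 300 x 130 x 8 mm, side rails 30 and 38 mm high, clear gate and black motor block at its -x end. Origin: centre of the plate's underside, z up. +x is the direction in which the spring is stretched; the spring lies along it at y = 0. At x > -25 mm and within 45 mm of the axis only the spring's hook end is higher than 38 mm above the underside
- spring_root (a point): Fixed root of the spring, at x = -95, y = 0, z = 30 mm in the module's frame (the coil axis is 30 mm above the underside). About it the spring pivots freely upward, and sideways by up to 0.15 rad
- post_nominal (a point): Marked place of the anchor post (steel, 8 mm diameter): centre of its top, module x = 55, y = 0, z = 36 mm; axes as the module's. Post and guard together are clamped in a slot and really stand up to 8 mm before or beyond this mark along module x, different each time; y and z are true. They do not move under load
- guard_nominal (a point): Marked place of the guard: top centre of an upright steel block behind (+x of) the post, 12 mm thick along x, 22 mm wide, as high as the post, its centre 17.5 mm from the post's centre (7.5 mm clear gap between post and guard). It is displaced together with the post
- hook: The spring's loose hook end. Origin: centre of its leg at coil height; x away from the root, z up. The leg is a flat strip pointing down, 5 mm (x) by 10 mm (y), from z = 13 to z = -4 mm; a 4 mm wire bridge at z = 12 mm leads from x = -20 mm to it, over the post. At the start 112 mm from the root; seated: level, leg 6.5 mm beyond the post's centre, its lower 10 mm below the post's top
- eye (a point): Centre of the closed pulling eye on the hook end, a level ring of 4 mm round wire, 17 mm inner and 25 mm outer diameter. Rigid with the hook: 26 mm beyond the leg (+x) and 24 mm above the hook's origin; axes as the hook's
- stretch (a joint): Stretch of the spring in m, 0 at the start, up to 0.070. The pull is 2 N at 0 and grows by 100 N per metre (6.5 N when seated). Seated: 0.0445 plus the anchor's offset (0.0365 to 0.0525). Leg against the near side of the post: 0.0235 to 0.0395
- swing (a joint): Rise of the spring about its root in rad; 0 = level, on its lower stop (start and seated), positive = hook end up. About 0.066 when the leg's end lies on top of the post or guard: the leg must be raised by more than 10 mm to pass over them. A bias of about 0.1 N m turns it down
- puller: Spring puller, loose, 60 to 110 g, upright in the holder. Origin: end of its tip, z up the tool. Button tip 10 mm diameter, 4 mm high, tapering by 7 mm to a 6 mm shank; flange 32 mm diameter at 45 to 49 mm; black handle 20 x 20 mm from 49 to 105 mm, faces square to x and y. Pulled against the shank, the eye rests on the button. It may tilt a little in the grip under load
- holder: Grey tool holder fixed to the bench, 60 (x) x 150 (y) x 52 mm high, with two holes at y = -45 and +45 mm; the puller stands in the -y one, a nut driver in the other. Origin: centre of the underside
- holder_hole (a point): Centre of the mouth of the puller's hole (20 mm diameter, right through), on the holder's top, 52 mm above the bench. The standing puller rests with its flange on the top, tip 45 mm below this point
- nutdriver: Nut driver with a grey waisted handle of 26 mm diameter, standing in the holder's +y hole, 105 mm long; origin at its lower end. Bystander: leave it alone.
- tube_rack: White tube rack, 60 x 170 mm, 94 mm high over the capped tubes; origin under its centre. Bystander: leave it alone.
- reagent: White bottle, 56 mm diameter, 130 mm high; origin under its centre. Bystander: leave it alone.
- jar: Amber jar with black lid, 60 mm diameter, 70 mm high; origin under its centre. Bystander: leave it alone.
- screwdriver: Screwdriver with black handle lying on the bench, 170 mm long, handle to its -x. Bystander: leave it alone.
- wrench: Steel wrench lying on the bench, 130 mm long along x. Bystander: leave it alone.
- parts_tray: White open tray 110 x 90 x 22 mm; origin under its centre. Bystander: leave it alone.
- mouse: Black computer mouse 100 x 60 x 28 mm; origin under its centre. Bystander: leave it alone.
Mind the look-alikes: they are no part of the job. Leave any pink or yellow look-alike of the puller alone.

How it is judged:
By the outcome, as a careful person would: the job done as asked, in the order asked, and still so for the second after the job is handed in, with the robot touching nothing.
It also fails if it takes over 59 s, if anything falls off the work surface, if the arm or the gripper's body presses on something with over 40 N, if the wrist force passes 120 N, or if a joint passes its speed limit or range.

ROBOT

A 7-joint arm with a two-finger parallel gripper is mounted at the origin on the work surface. World frame = base frame: x ahead of the robot, y to its left, z up, the work surface at z = 0. Lengths are in m, angles in rad, forces in N, time in s.
With the tool pointing down it reaches from about 0.425 to 1.025 m from the base axis. Payload 3.6 kg.
Tool frame: the origin (TCP) lies midway between the tips of the shut fingers; the grasp point (between the pads) lies 19 mm behind it; x points along the fingers, y is the direction in which the jaws open and shut, and the axes are right-handed (so a half turn about x gives the same grasp; the last joint's range is limited). The gripper opens to 85 mm and grips with 20 to 120 N. Pads are 22 mm wide; open, the fingers measure 114 mm over their backs; the gripper's body (76 mm by 85 mm) begins 54 mm behind the grasp point. The pads swing forward as they close: fully open they stand 13 mm farther back than shut.
Start: joints at [1.224, 0.591, 0.048, 1.609, -0.033, 0.943, -0.034], TCP at [0.181, -0.702, 0.231] pointing down, gripper open.
Joint ranges: [-2.69, 2.69], [-0.47, 2.24], [-1.27, 1.36], [0.19, 2.51], [-1.53, 4.68], [0.08, 2.07], [-3.09, 3.09]. Speed limits (rad/s): [2.57, 2.57, 3.14, 3.14, 3.14, 3.14, 3.14].

INTERFACE

Orientations are given as a rotation vector (axis times angle).
In Python, from station import r gives the robot as it stands.
- The arm moves only by the tool move_arm, never from a script. Its argument "plan" is one flat list of numbers, 5 for each row, row after row: the shift along the tool's x, y, z in units of 25 mm (1.0 is 25 mm), then the turn about the tool's x in units of 6 degrees (1.0 is 6 degrees), then the gripper command: -1 is shut, 1 is fully open, values between are in proportion. In form: [tx, ty, tz, turn, grip, tx, ty, tz, turn, grip, ...]. A call has 1 to 12 rows; each row is the pose to reach, as a shift and turn from the pose commanded when the call began, along the tool's axes at that moment; what a row does not reach only later rows make up. A row lasts 1/12 s, in which the tool goes at most 41.7 mm and 7.16 degrees, less where a joint would pass 70% of its speed; a pose out of reach is approached as far as the arm can. A call with a gripper value outside its range is refused whole. The fingers move at their own pace and stop on an object; the grip force is fixed at half the most. Time passes only in rows, so rows that repeat a pose let the fingers close. It gives the time, the measured TCP pose, the force and the opening at its end, in the units of the state.
- r.state(): the state, without advancing time (a new reading comes with each control period).
- r.read_camera(name): name is "scene" or "top" or "wrist"; returns a dict with "img" (384x512x3 uint8, red, green, blue), "depth" (384x512 float32, m along the optical axis (not along the pixel's ray), 0 where there is no reading), "fx", "fy", "cx", "cy" (pixels), "distortion" ([k1, k2, p1, p2, k3] as OpenCV has them; the pictures are not rectified), "position" and "rotation" of the camera in the world; the wrist camera has in their place "mount" (4x4, takes a point from camera to tool coordinates, whose origin is the TCP and whose axes are the tool frame's). Camera axes: x right, y up, looking along -z (the intrinsics and any distortion apply to the point x, -y, -z); pixel columns grow to the right and rows downward; lengths in m; the calibration is good to about 2 mm. A picture is of the moment at which its call begins: read the wrist's pose just before it.
- r.finish_job(): hands the job in, once; it reports no verdict.
The state is a dict: "time": time; "q": joint angles; "dq": joint speeds; "effort": joint torques, N m; "tool_pos": TCP position; "ee_rot": TCP orientation; "ft_force": force on the tool from outside, world axes, zero at the start; "moment": the same for the moment, N m; "width": opening from 0.0 (shut) to 1.0 (fully open).
Only numpy, scipy, OpenCV 4.12 (cv2) and the standard library are available. Lean on these libraries where they do the work, as an engineer would, in place of code of your own. Each camera call takes 0.05 s, during which the arm holds its last target. There are 200 camera calls.

## Working session

There is one attempt and no reset: what is moved stays moved. The work goes in short steps, Python scripts to look and compute and a tool call to move; the robot and the scene stay as the last step left them, time stands still between calls to the robot, and variables do not carry over. Pictures are saved under pics/ and viewed, about 8 in all and at most 12, crops included, and the job is handed in when it is done.

Besides the shell and the picture viewer there is one more tool, called after "Emit:" as name(argument=value, ...) on one line, values as JSON. move_arm: Moves the arm, as the interface text tells. Its arguments: {"type":"object","properties":{"plan":{"type":"array"}},"required":["plan"]}

```bash
ls; mkdir -p pics; cat > h.py <<'E'
import numpy as np, cv2
from station import r
from scipy.spatial.transform import Rotation as R
def cam(name):
    s=r.state(); c=r.read_camera(name)
    if 'mount' in c:
        T=np.eye(4);T[:3,:3]=R.from_rotvec(s['ee_rot']).as_matrix();T[:3,3]=s['tool_pos']
        M=T@np.array(c['mount']);c['position']=M[:3,3];c['rotation']=M[:3,:3]
    c['position']=np.array(c['position']);rot=np.array(c['rotation'])
    if rot.shape!=(3,3): rot=R.from_rotvec(rot).as_matrix() if rot.size==3 else R.from_quat(rot).as_matrix()
    c['rotation']=rot
    c['K']=np.array([[c['fx'],0,c['cx']],[0,c['fy'],c['cy']],[0,0,1.]])
    return c
def ray(c,uv):
    p=cv2.undistortPoints(np.array(uv,float).reshape(-1,1,2),c['K'],np.array(c['distortion'],float))[:,0]
    return np.c_[p[:,0],-p[:,1],-np.ones(len(p))]@c['rotation'].T
def onz(c,uv,z):
    d=ray(c,uv);return c['position']+d*((z-c['position'][2])/d[:,2])[:,None]
def dep(c,uv):
    uv=np.array(uv).reshape(-1,2);d=c['depth'][uv[:,1].astype(int),uv[:,0].astype(int)]
    return c['position']+ray(c,uv)*d[:,None]
def proj(c,P):
    p=(np.array(P).reshape(-1,3)-c['position'])@c['rotation'];p=p*[1,-1,-1]
    return cv2.projectPoints(p.reshape(-1,1,3),np.zeros(3),np.zeros(3),c['K'],np.array(c['distortion'],float))[0][:,0]
def save(c,n,box=None,k=1):
    im=c['img'][:,:,::-1]
    if box: im=im[box[1]:box[3],box[0]:box[2]]
    cv2.imwrite('pics/'+n+'.png',cv2.resize(im,None,fx=k,fy=k,interpolation=cv2.INTER_CUBIC))
E
python3 - <<'E'
from h import *
s=r.state();print({k:np.round(v,3) for k,v in s.items()})
t=cam('top');u=cam('scene')
print(t['position'],t['rotation'],u['position'])
im=np.hstack([t['img'],u['img']])
cv2.imwrite('pics/top.png',cv2.resize(t['img'][:,:,::-1],(800,600),interpolation=cv2.INTER_CUBIC))
cv2.imwrite('pics/scene.png',cv2.resize(u['img'][:,:,::-1],(800,600),interpolation=cv2.INTER_CUBIC))
E
```

```text
pics
{'time': np.float64(0.0), 'q': array([ 1.225,  0.592,  0.048,  1.61 , -0.033,  0.943, -0.034]), 'dq': array([ 0.002, -0.002,  0.001, -0.   , -0.   , -0.001,  0.001]), 'effort': array([-1.0000e-03, -5.4868e+01,  1.5470e+00, -1.9812e+01,  9.0000e-03,
        9.0000e-03, -0.0000e+00]), 'tool_pos': array([ 0.181, -0.701,  0.23 ]), 'ee_rot': array([ 2.087,  0.268, -2.088]), 'ft_force': array([ 0.21 , -0.169, -0.695]), 'moment': array([-0.008, -0.013,  0.02 ]), 'width': np.float64(0.998)}
[ 0.28328738 -0.02061808  1.32397054] [[ 0.11897245  0.97260185 -0.19972779]
 [-0.99288959  0.11573392 -0.02785535]
 [-0.00397689  0.20162166  0.9794554 ]] [ 1.13402111 -0.38231473  1.22823242]
```

View pics/top.png

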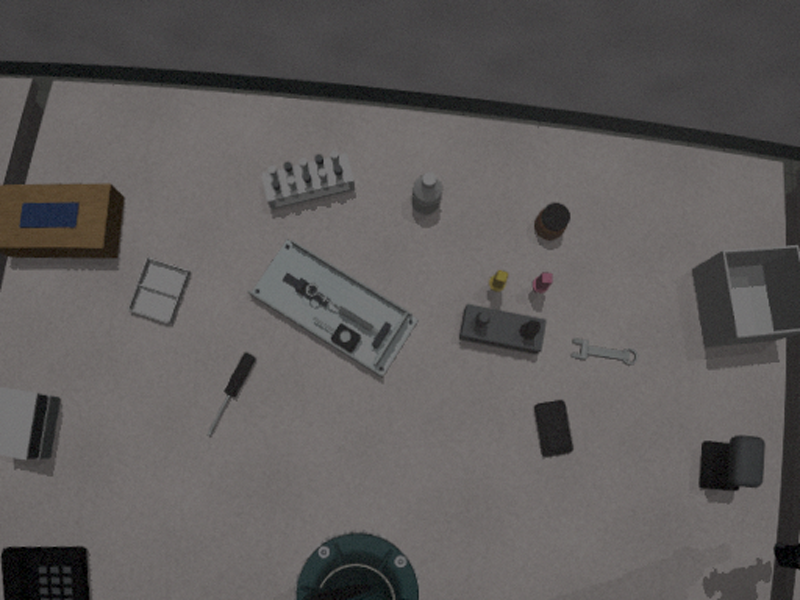

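View pics/scene.png

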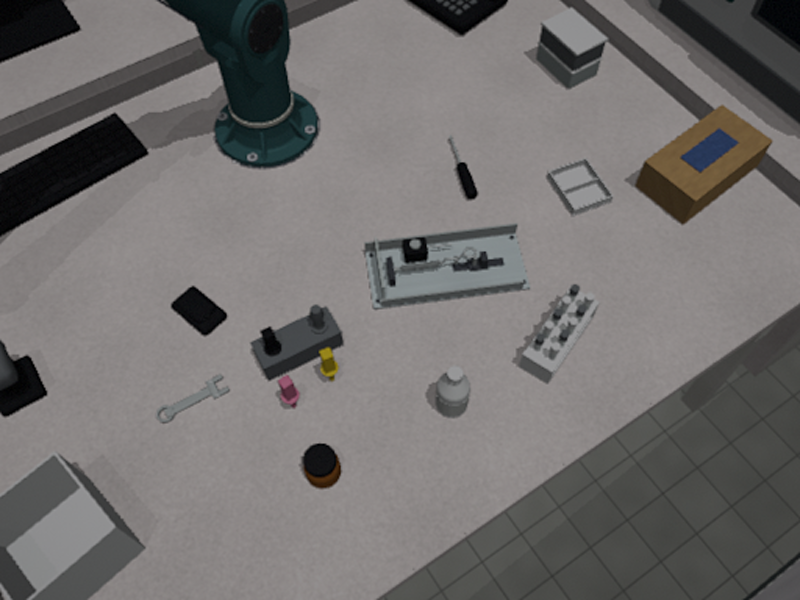

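The top view (800x600 scale) shows the module with its motor and gate at lower right, so module +x runs to upper left. The holder is at about (503,330). Candidates for the puller:
- black square handle at (530,328)
- grey nut driver at (482,320)
- yellow look-alike at (499,280)
- pink look-alike at (543,282)

By the description I choose the black one and will check it from close up.

```bash
python3 - <<'E'
from h import *
t=cam('top');w=cam('wrist')
k=.64
f=lambda l,z:print(np.round(onz(t,np.array(l)*k,z),3).tolist())
f([(290,242),(250,293),(382,376),(416,320)],.02)
f([(530,325),(482,315)],.1)
f([(463,306),(545,320),(541,353),(460,341)],.045)
s=r.state();print(R.from_rotvec(s['ee_rot']).as_matrix().round(3));print(np.round(w['mount'],3),w['fx'])
for c,n,b in((t,'ct',(150,145,360,245)),):save(c,n,b,3.8)
E
```

```text
[[0.633, 0.211, 0.02], [0.524, 0.272, 0.02], [0.398, 0.004, 0.02], [0.51, -0.047, 0.02]]
[[0.511, -0.247, 0.1], [0.519, -0.161, 0.1]]
[[0.542, -0.13, 0.045], [0.534, -0.285, 0.045], [0.471, -0.282, 0.045], [0.476, -0.131, 0.045]]
[[-0.     0.25  -0.968]
 [ 0.001 -0.968 -0.25 ]
 [-1.    -0.001  0.   ]]
[[ 0.     0.321 -0.947 -0.141]
 [ 1.     0.001  0.    -0.001]
 [ 0.001 -0.947 -0.321 -0.082]
 [ 0.     0.     0.     1.   ]] 339.9153962430439
```

View pics/ct.png

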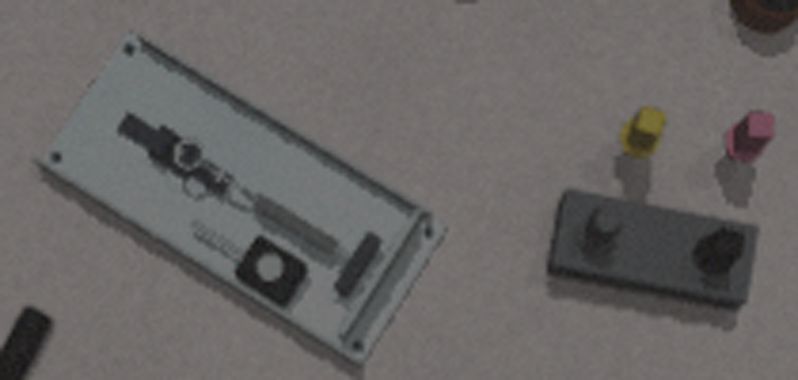

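The close crop shows the black square handle with its flange at (720,250) in the grey holder, so that is the puller. The nut driver is at (600,235), and the yellow and pink look-alikes stand behind at (645,130) and (755,135). Going above it.

Emit:
move_arm(plan=[0,-0.6,-0.7,-1,1,0,-1.6,-2,-2,1,0,-2.8,-3.4,-3,1,0,-4,-4.8,-4,1,0,-5.2,-6.3,-5,1,0,-6.4,-7.7,-6,1,0,-7.6,-9.2,-7,1,0,-8.8,-10.6,-8,1,0,-10,-12,-9,1,0,-11.2,-13.5,-10,1,0,-12.4,-15,-11,1,0,-13.4,-16.2,-12,1])

```text
time: 1.2
tool_pos: [0.4639, -0.3109, 0.2315]
ee_rot: [1.25, 1.182, -1.251]
ft_force: [0.4, -0.5, -0.1]
width: 0.997
```

Emit:
move_arm(plan=[0,0,0,0,1,0,0,0,0,1])

```text
time: 1.37
tool_pos: [0.4652, -0.3095, 0.2315]
ee_rot: [1.251, 1.183, -1.248]
ft_force: [-0.7, -1.1, -0.3]
width: 0.999
```

```bash
python3 - <<'E'
from h import *
s=r.state();print(np.round(s['tool_pos'],4),R.from_rotvec(s['ee_rot']).as_matrix().round(3))
w=cam('wrist');save(w,'w1',None,1.5)
E
```

```text
[ 0.4652 -0.3095  0.2315] [[ 0.001  0.998 -0.055]
 [ 0.001 -0.055 -0.998]
 [-1.     0.001 -0.001]]
```

View pics/w1.png

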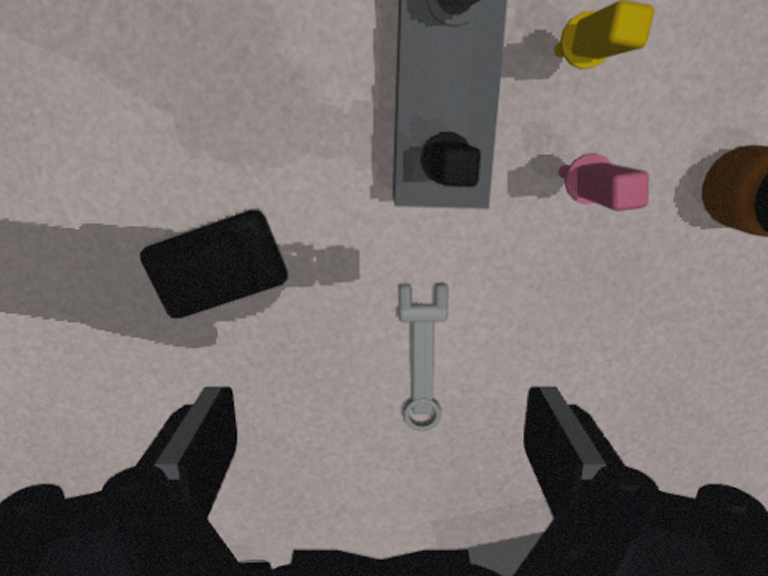

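The wrist view (768x576) shows the black handle's top at (460,167), the nut driver at (455,5), pink at (630,188) and yellow at (630,25). Measuring the handle top and the holder edges by depth.

```bash
python3 - <<'E'
from h import *
w=cam('wrist')
v,u=np.mgrid[:384,:512]
P=dep(w,np.c_[u.ravel(),v.ravel()]).reshape(384,512,3)
g=w['img'].max(2)
sub=(u>265)&(u<330)&(v>80)&(v<135)
m=sub&(P[...,2]>.10)&(P[...,2]<.13)
q=P[m];print(m.sum(),q.mean(0),q.min(0),q.max(0),cv2.minAreaRect((q[:,:2]*1000).astype(np.float32)))
h=(u>250)&(u<340)&(v<150)&(abs(P[...,2]-.052)<.006)&(w['depth']>0)
q=P[h];print('holder',h.sum(),np.median(q[:,2]),q.min(0),q.max(0),cv2.minAreaRect((q[:,:2]*1000).astype(np.float32)))
# colour-based top centre
print(onz(w,[(306.7,111)],.112), dep(w,[(307,111)]))
E
```

```text
711 [ 0.50767029 -0.25242184  0.11009101] [ 0.49819961 -0.26312394  0.10044243] [ 0.51861822 -0.24229885  0.11286244] ((508.4469299316406, -252.884033203125), (20.09605598449707, 19.638277053833008), 85.19949340820312)
holder 8045 0.050965846546525584 [ 0.4756301  -0.28508505  0.04628828] [ 0.54364495 -0.16619478  0.05786164] ((509.9620361328125, -225.77719116210938), (115.83992004394531, 60.63522720336914), 85.73445129394531)
[[ 0.50623387 -0.25542058  0.112     ]] [[ 0.50660006 -0.25552976  0.11105386]]
```

Emit:
move_arm(plan=[0.5,0.3,-0.5,0.1,0.6,1,0.7,-1,0.2,0.2,2,1.2,-1.7,0.25,0.2,2.6,1.5,-2.2,0.25,0.2,3,1.59,-2.36,0.25,0.2,3,1.59,-2.36,0.25,0.2,3,1.59,-2.36,0.25,0.2])

```text
time: 2.05
tool_pos: [0.5051, -0.2579, 0.1559]
ee_rot: [1.274, 1.166, -1.277]
ft_force: [-0.6, -0.2, 0.7]
width: 0.599
```

```bash
python3 - <<'E'
from h import *
s=r.state();print(np.round(s['tool_pos'],4),s['ee_rot'],s['width'])
w=cam('wrist');v,u=np.mgrid[:384,:512]
P=dep(w,np.c_[u.ravel(),v.ravel()]).reshape(384,512,3)
m=(P[...,2]>.106)&(P[...,2]<.118)&(abs(P[...,0]-.508)<.016)&(abs(P[...,1]+.253)<.02)
q=P[m];print(m.sum(),q.mean(0),cv2.minAreaRect((q[:,:2]*1000).astype(np.float32)))
save(w,'w2',None,1.5)
E
```

```text
[ 0.5051 -0.2579  0.1559] [ 1.27363597  1.16617724 -1.27691951] 0.5990634310864601
1023 [ 0.50876922 -0.25099994  0.11024724] ((508.644287109375, -251.84881591796875), (19.608943939208984, 19.691028594970703), 86.72720336914062)
```

Emit:
move_arm(plan=[0,0,0,0,0.2,0,0,0,0,0.2])

```text
time: 2.27
tool_pos: [0.5063, -0.2579, 0.1573]
ee_rot: [1.275, 1.163, -1.275]
ft_force: [-0.6, -0.2, 0.7]
width: 0.601
```

Emit:
move_arm(plan=[0,0.07,-0.26,0,0.2,0,0.07,-0.26,0,0.2,0.5,0.07,-0.26,0,0.2,1,0.07,-0.26,0,0.2,1.3,0.07,-0.26,0,0.2,1.3,0.07,-0.26,0,0.2,1.3,0.07,-0.26,0,0.2])

```text
time: 2.85
tool_pos: [0.5086, -0.2496, 0.1236]
ee_rot: [1.273, 1.167, -1.274]
ft_force: [-0.0, 0.3, 0.1]
width: 0.6
```

Emit:
move_arm(plan=[0.3,0,0.07,0,0.2,0.8,0,0.07,0,0.2,1.3,0,0.07,0,0.2,1.8,0,0.07,0,0.2,2.2,0,0.07,0,0.2,2.5,0,0.07,0,0.2,2.5,0,0.07,0,0.2,2.5,0,0.07,0,0.2])

```text
time: 3.52
tool_pos: [0.5085, -0.2514, 0.0609]
ee_rot: [1.273, 1.167, -1.274]
ft_force: [-0.3, 0.8, 0.2]
width: 0.599
```

Emit:
move_arm(plan=[0,0,0,0,-1,0,0,0,0,-1,0,0,0,0,-1,0,0,0,0,-1,0,0,0,0,-1,0,0,0,0,-1])

```text
time: 4.02
tool_pos: [0.5092, -0.2518, 0.062]
ee_rot: [1.274, 1.165, -1.273]
ft_force: [-0.5, -0.1, 4.8]
width: 0.228
```

Emit:
move_arm(plan=[-0.3,0,0,0,-1,-0.8,0,0,0,-1,-1.5,0,0,0,-1,-2.2,0,0,0,-1,-2.9,0,0,0,-1,-3.6,0,0,0,-1,-4.2,0,0,0,-1,-4.8,0,0,0,-1,-5.2,0,0,0,-1,-5.2,0,0,0,-1])

```text
time: 4.85
tool_pos: [0.5099, -0.2521, 0.194]
ee_rot: [1.274, 1.162, -1.271]
ft_force: [0.2, -1.0, -0.2]
width: 0.227
```

Emit:
move_arm(plan=[-0.8,0,-0.4,-0.5,-1,-1.6,0.1,-1.2,-1.5,-1,-1.84,0.2,-2.4,-2.5,-1,-1.84,0.3,-3.8,-3.5,-1,-1.84,0.4,-5.2,-4.5,-1,-1.84,0.5,-6.6,-5.5,-1,-1.84,0.6,-8,-6.5,-1,-1.84,0.7,-9.4,-7.5,-1,-1.84,0.8,-10.8,-8.5,-1,-1.84,0.9,-12.2,-9.5,-1,-1.84,1,-13.6,-10.5,-1,-1.84,1,-14.6,-11.5,-1])

```text
time: 5.85
tool_pos: [0.5652, 0.1136, 0.237]
ee_rot: [0.351, 1.543, -0.348]
ft_force: [1.0, -0.1, 0.5]
width: 0.225
```

Emit:
move_arm(plan=[0,0,0,0,-1,0,0,0,0,-1,0,0,0,0,-1])

```text
time: 6.1
tool_pos: [0.5648, 0.1087, 0.2364]
ee_rot: [0.356, 1.543, -0.359]
ft_force: [0.4, -0.8, -0.5]
width: 0.222
```

```bash
python3 - <<'E'
from h import *
s=r.state();Rm=R.from_rotvec(s['ee_rot']).as_matrix();print(np.round(s['tool_pos'],4),Rm.round(3),np.degrees(np.arctan2(Rm[1,1],Rm[0,1])),s['ft_force'])
w=cam('wrist');save(w,'w3',None,1.5)
E
```

```text
[0.5648 0.1087 0.2364] [[-0.002  0.44   0.898]
 [-0.001  0.898 -0.44 ]
 [-1.    -0.002 -0.001]] 63.91664575195915 [ 0.35301578 -0.79195383 -0.54458721]
```

View pics/w3.png

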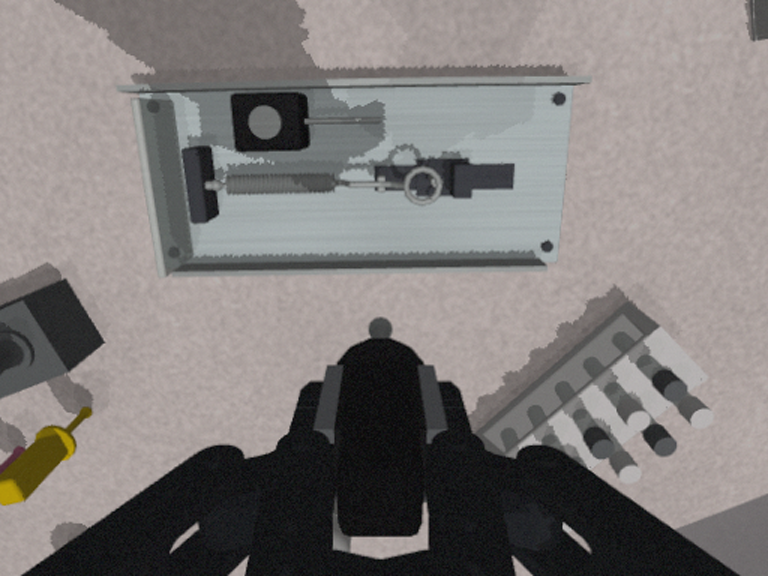

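The wrist view (768x576) shows the eye ring at (423,186), the coil from (222,183) to (335,184), the puller's tip at (380,328), and the plate holes at (153,106), (559,99), (547,246) and (174,252). Measuring these.

```bash
python3 - <<'E'
from h import *
w=cam('wrist');f=lambda l:np.array(l)/1.5
c4=onz(w,f([(153,106),(559,99),(547,246),(174,252)]),.008);print(c4.round(4))
O=c4.mean(0);X=(c4[1]+c4[2]-c4[0]-c4[3]);yaw=np.arctan2(X[1],X[0]);print('O',O,'yaw',np.degrees(yaw))
co=onz(w,f([(222,183),(335,184)]),.030);d=co[1]-co[0];print('coil yaw',np.degrees(np.arctan2(d[1],d[0])),co)
v,u=np.mgrid[:384,:512];P=dep(w,np.c_[u.ravel(),v.ravel()]).reshape(384,512,3)
m=(P[...,2]>.046)&(P[...,2]<.06)&(u>262)&(u<302)&(v>104)&(v<144)
ys,xs=np.where(m);(cx,cy),rad=cv2.minEnclosingCircle(np.c_[xs,ys].astype(np.float32));print('ring',m.sum(),cx,cy,rad,np.median(P[m][:,2]))
E=onz(w,[(cx,cy),(282,124)],.054);print('eye',E)
a=np.array([np.cos(yaw),np.sin(yaw)]);b=np.array([-a[1],a[0]])
for p in [*E,*co]:q=(p-O)[:2];print('mod',q@a,q@b)
s=r.state();Rm=R.from_rotvec(s['ee_rot']).as_matrix()
tp=f([(380,328)]);D=ray(w,tp)[0]
z=s['tool_pos'][2]-.053;print('tip on z',z,onz(w,tp,z),dep(w,tp),'expected',s['tool_pos']+Rm[:,0]*.055)
# plate rect
m=(abs(P[...,2]-.008)<.003)&(w['depth']>0)&(v<180);q=P[m];print(np.median(q[:,2]),cv2.minAreaRect((q[:,:2]*1000).astype(np.float32)))
E
```

```text
[[ 0.4136  0.007   0.008 ]
 [ 0.5335  0.26    0.008 ]
 [ 0.6275  0.216   0.008 ]
 [ 0.508  -0.0374  0.008 ]]
O [0.52063676 0.1114342  0.008     ] yaw 64.70129097504874
coil yaw 63.127591463371814 [[0.4809349  0.0297287  0.03      ]
 [0.51557634 0.09809227 0.03      ]]
ring 313 279.04901123046875 122.9313735961914 16.084665298461914 0.054337704287581334
eye [[0.53725286 0.14836802 0.054     ]
 [0.53938636 0.15044869 0.054     ]]
mod 0.040492251935017716 0.0007607242256211651
mod 0.043285096475427984 -0.00027900947289626044
mod -0.09083540112481306 0.0009783177080889601
mod -0.014224839884840409 -0.0011264154865997865
tip on z 0.18359100825112348 [[0.56472323 0.10809442 0.18359101]] [[0.56292325 0.10899016 0.18829234]] expected [0.56501111 0.10757594 0.18159114]
0.006924304784564406 ((544.005615234375, 179.9588165283203), (426.32757568359375, 160.71319580078125), 71.99925994873047)
```

Emit:
move_arm(plan=[0,0.3,-0.5,-0.1,-1,0.5,0.7,-1.1,-0.1,-1,1.3,1,-1.5,-0.1,-1,2.2,1.04,-1.66,-0.1,-1,3,1.04,-1.66,-0.1,-1,3.6,1.04,-1.66,-0.1,-1,4,1.04,-1.66,-0.1,-1,4,1.04,-1.66,-0.1,-1,4,1.04,-1.66,-0.1,-1])

```text
time: 6.95
tool_pos: [0.5393, 0.1514, 0.1373]
ee_rot: [0.348, 1.543, -0.348]
ft_force: [-0.3, 0.4, 0.3]
width: 0.226
```

```bash
python3 - <<'E'
from h import *
s=r.state();Rm=R.from_rotvec(s['ee_rot']).as_matrix();print(np.round(s['tool_pos'],4),Rm.round(3),np.degrees(np.arctan2(Rm[1,1],Rm[0,1])),s['ft_force'])
w=cam('wrist');save(w,'w4',(120,40,400,250),2.8)
print(proj(w,[[.539,.1503,.054],s['tool_pos']+Rm[:,0]*.055])) 
E
```

```text
[0.5393 0.1514 0.1373] [[-0.001  0.429  0.903]
 [-0.     0.903 -0.429]
 [-1.    -0.    -0.   ]] 64.56939957166584 [-0.25157177  0.4432407   0.29335899]
[[251.58452076 202.2595274 ]
 [253.0927244  217.62754876]]
```

View pics/w4.png

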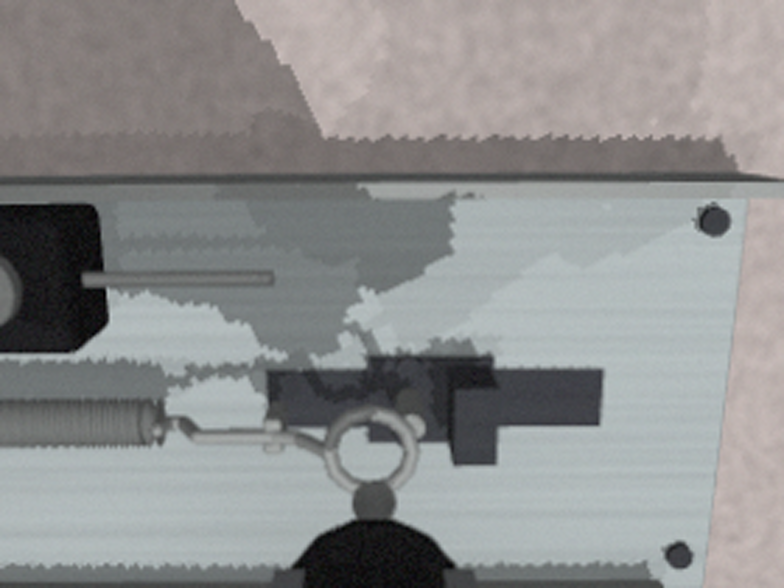

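The view (crop) shows the ring at (371,452) and the tip just above it in line at (374,500), with the post and guard tops at (413,430) and (472,420). The alignment is within about 1 px, so I lower the tip into the eye.

Emit:
move_arm(plan=[0.2,-0.02,0,0,-1,0.4,-0.02,0,0,-1,0.6,-0.02,0,0,-1,0.8,-0.02,0,0,-1,1,-0.02,0,0,-1,1.2,-0.02,0,0,-1,1.35,-0.02,0,0,-1,1.5,-0.02,0,0,-1,1.6,-0.02,0,0,-1,1.6,-0.02,0,0,-1,1.6,-0.02,0,0,-1])

```text
time: 7.92
tool_pos: [0.5393, 0.151, 0.0972]
ee_rot: [0.348, 1.543, -0.348]
ft_force: [0.2, -0.2, -0.9]
width: 0.224
```

```bash
python3 - <<'E'
from h import *
s=r.state();print(np.round(s['tool_pos'],4),s['ft_force'].round(2))
w=cam('wrist');save(w,'w5',(170,100,340,250),4.5)
print(onz(w,[(267.5,193.6)],.036))
E
```

```text
[0.5393 0.151  0.0972] [ 0.17 -0.19 -0.95]
[[0.53068271 0.16515274 0.036     ]]
```

View pics/w5.png

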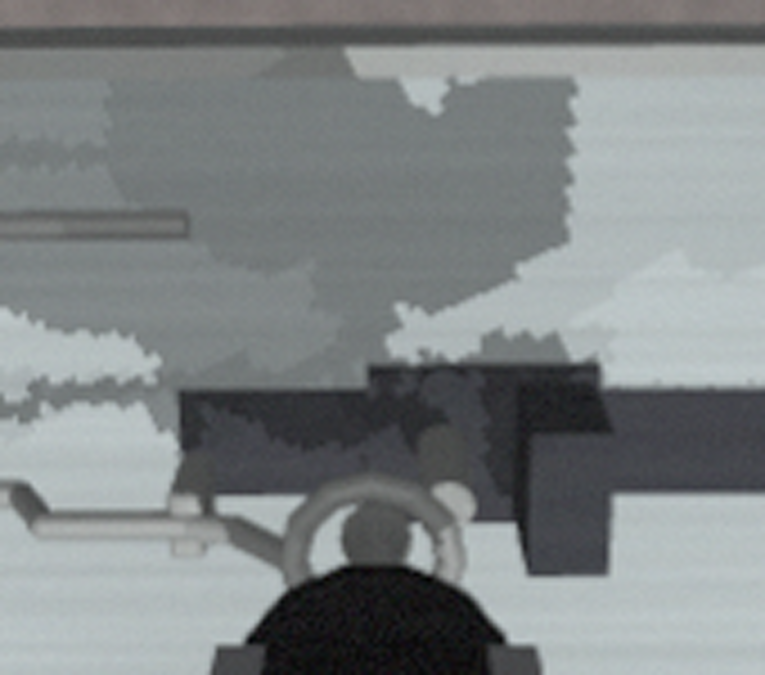

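The view shows the button inside the ring at (377,540). The post's bright top is at about (456,500) and the guard's near edge at x=530. Estimating the anchor's offset from these.

```bash
cat >> h.py <<'E'
O=np.array([.5206,.1114]);yaw=np.radians(64.6)
a=np.array([np.cos(yaw),np.sin(yaw)]);b=np.array([-a[1],a[0]])
def mod(p): q=np.array(p)[:2]-O; return np.round(np.array([q@a,q@b])*1000,1)
def st():
    s=r.state();F=s['ft_force'];print('t',round(s['time'],2),'mod',mod(s['tool_pos']),'z',round(s['tool_pos'][2]*1000,1),'Fx,Fy,Fz',np.round([F[:2]@a,F[:2]@b,F[2]],2),'M',np.round(s['moment'],3),'w',round(s['width'],3))
E
python3 - <<'E'
from h import *
w=cam('wrist');f=lambda x,y:(170+x/4.5,100+y/4.5)
for n,p in(('gl',(530,505)),('gr',(610,505)),('post',(456,500))):print(n,mod(onz(w,[f(*p)],.036)[0]))
st()
E
```

```text
gl [66.3  1.1]
gr [77.7  1.1]
post [55.7  1.9]
t 8.02 mod [44. -0.] z 97.5 Fx,Fy,Fz [-0.19  0.32 -1.33] M [ 0.041  0.01  -0.011] w 0.225
```

Emit:
move_arm(plan=[0,0.1,0,0,-1,0,0.2,0,0,-1,0,0.3,0,0,-1,0,0.4,0,0,-1,0,0.5,0,0,-1,0,0.6,0,0,-1,0,0.7,0,0,-1,0,0.8,0,0,-1,0,0.9,0,0,-1,0,1,0,0,-1,0,1,0,0,-1,0,1,0,0,-1])

```text
time: 9.02
tool_pos: [0.5498, 0.1733, 0.0971]
ee_rot: [0.347, 1.543, -0.349]
ft_force: [-1.2, -4.1, 0.2]
width: 0.225
```

```bash
python3 - <<'E'
from h import *
st()
w=cam('wrist');save(w,'w6',(170,100,340,250),4.5)
E
```

```text
t 9.02 mod [68.4  0.2] z 97.1 Fx,Fy,Fz [-4.17 -0.7   0.2 ] M [-0.92   0.478 -0.011] w 0.225
```

View pics/w6.png

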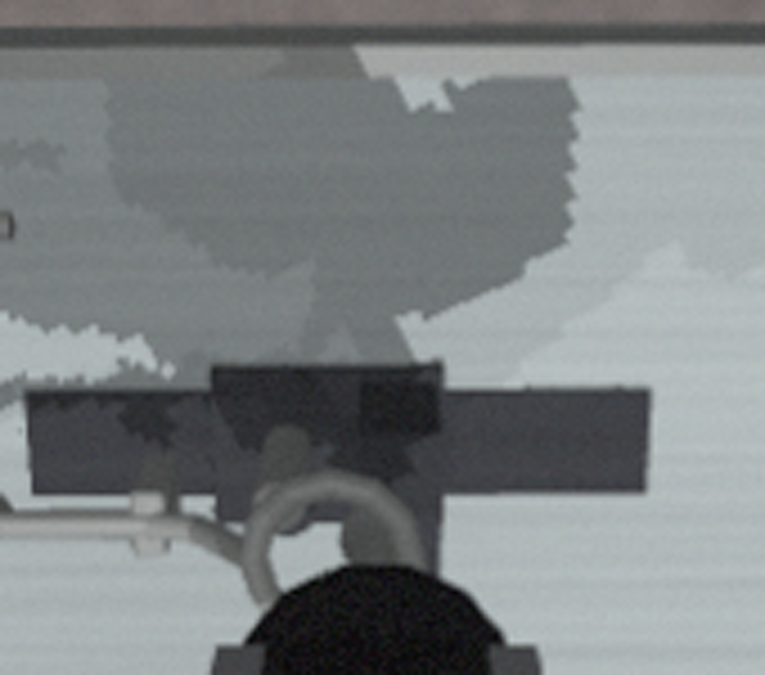

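The view shows the ring engaged on the shank, pulled right, with the leg at (150,525) and the post at (288,510). The force of 4.2 N matches about 21 mm of stretch. Approaching the post in small steps now.

Emit:
move_arm(plan=[0,0.06,0,0,-1,0,0.12,0,0,-1,0,0.18,0,0,-1,0,0.24,0,0,-1,0,0.3,0,0,-1,0,0.3,0,0,-1,0,0.3,0,0,-1])

```text
time: 9.65
tool_pos: [0.5531, 0.1802, 0.0972]
ee_rot: [0.347, 1.543, -0.348]
ft_force: [-2.3, -3.4, -0.8]
width: 0.23
```

```bash
python3 -c "from h import *;st()"
```

```text
t 9.65 mod [76.1  0.2] z 97.2 Fx,Fy,Fz [-4.09  0.61 -0.76] M [-1.153  0.606 -0.032] w 0.23
```

Emit:
move_arm(plan=[0,0.03,0,0,-1,0,0.06,0,0,-1,0,0.06,0,0,-1,0,0.06,0,0,-1])

```text
time: 9.98
tool_pos: [0.5538, 0.1816, 0.0973]
ee_rot: [0.348, 1.543, -0.348]
ft_force: [-2.1, -4.3, -1.8]
width: 0.227
```

```bash
python3 -c "from h import *;st()"
```

```text
t 9.98 mod [77.7  0.1] z 97.3 Fx,Fy,Fz [-4.78  0.07 -1.82] M [-1.168  0.591 -0.036] w 0.227
```

Emit:
move_arm(plan=[0,0.03,0,0,-1,0,0.06,0,0,-1,0,0.06,0,0,-1,0,0.06,0,0,-1])

```text
time: 10.32
tool_pos: [0.5545, 0.183, 0.0973]
ee_rot: [0.348, 1.543, -0.348]
ft_force: [-2.2, -5.0, -0.9]
width: 0.232
```

```bash
python3 -c "from h import *;st()"
```

```text
t 10.32 mod [79.2  0.1] z 97.3 Fx,Fy,Fz [-5.5  -0.14 -0.86] M [-1.186  0.595  0.034] w 0.232
```

Emit:
move_arm(plan=[0,0.03,0,0,-1,0,0.05,0,0,-1,0,0.05,0,0,-1,0,0.05,0,0,-1])

```text
time: 10.65
tool_pos: [0.5548, 0.1836, 0.0972]
ee_rot: [0.347, 1.543, -0.349]
ft_force: [-1.4, -5.0, -1.1]
width: 0.225
```

```bash
python3 -c "from h import *;st()"
```

```text
t 10.65 mod [79.9  0.1] z 97.2 Fx,Fy,Fz [-5.15 -0.88 -1.09] M [-1.285  0.66  -0.026] w 0.225
```

Emit:
move_arm(plan=[0,0.03,0,0,-1,0,0.05,0,0,-1,0,0.05,0,0,-1,0,0.05,0,0,-1])

```text
time: 10.98
tool_pos: [0.5549, 0.1838, 0.097]
ee_rot: [0.346, 1.544, -0.351]
ft_force: [-2.9, -6.4, -0.7]
width: 0.225
```

```bash
python3 -c "from h import *;st()"
```

```text
t 10.98 mod [80.1  0.1] z 97.0 Fx,Fy,Fz [-6.99 -0.16 -0.68] M [-1.636  0.836  0.01 ] w 0.225
```

The post is felt: at TCP x ≈ 79.5–80 the motion stalls and the moment jumps. That agrees with the camera estimate (post at about 55), so seated is 13 mm beyond. Backing off 3 mm, then lifting.

Emit:
move_arm(plan=[0,-0.06,0,0,-1,0,-0.12,0,0,-1,0,-0.18,0,0,-1,-0.12,-0.2,0,0,-1,-0.24,-0.22,0,0,-1,-0.36,-0.25,0,0,-1,-0.48,-0.28,0,0,-1,-0.6,-0.31,0,0,-1,-0.72,-0.34,0,0,-1,-0.84,-0.37,0,0,-1,-0.84,-0.37,0,0,-1,-0.84,-0.37,0,0,-1])

```text
time: 11.98
tool_pos: [0.5517, 0.1769, 0.1185]
ee_rot: [0.348, 1.542, -0.348]
ft_force: [-1.7, -4.1, -2.9]
width: 0.226
```

```bash
python3 - <<'E'
from h import *
st()
w=cam('wrist');save(w,'w7',(150,90,350,240),4)
E
```

```text
t 11.98 mod [72.6 -0. ] z 118.5 Fx,Fy,Fz [-4.47 -0.26 -2.85] M [-1.081  0.553 -0.039] w 0.226
```

View pics/w7.png

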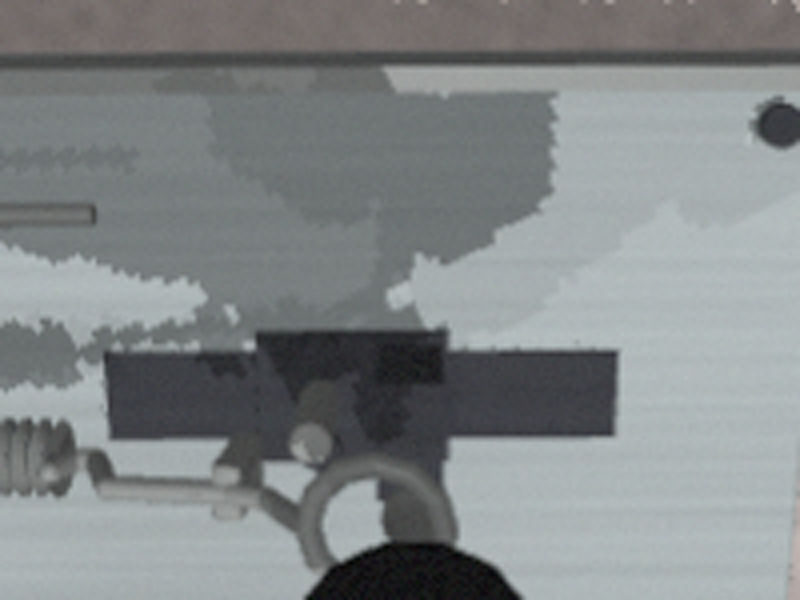

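The view shows the hook raised, with the post top at (312,443), the leg at (230,490) and the ring hanging on the puller. Checking the lift height by depth.

```bash
cat >> h.py <<'E'
def hook(w):
    v,u=np.mgrid[:384,:512];P=dep(w,np.c_[u.ravel(),v.ravel()]).reshape(-1,3)
    X=(P[:,:2]-O)@a*1000;Y=(P[:,:2]-O)@b*1000;Z=P[:,2]*1000
    m=(w['depth'].ravel()>0)&(abs(Y)<12)&(Z>38)&(Z<110)&(X>-5)&(X<120)&(v.ravel()<225)
    for x in range(0,110,4):
        k=m&(abs(X-x)<2)
        if k.sum()>5:print(x,k.sum(),'z',np.round(np.percentile(Z[k],[10,50,90]),1),'y',np.round(np.percentile(Y[k],[5,95]),1))
E
python3 - <<'E'
from h import *
w=cam('wrist');hook(w)
print('post',mod(onz(w,[(150+312/4,90+443/4)],.036)[0]))
E
```

```text
0 103 z [41.3 44.4 46.4] y [-4.1  6.6]
4 118 z [40.7 44.5 46.6] y [-4.5  7.2]
8 104 z [40.8 44.7 46.6] y [-3.9  7.1]
12 107 z [39.8 45.  48.5] y [-4.8  6.7]
16 33 z [42.5 43.6 45. ] y [0.1 3.1]
20 35 z [44.5 49.1 55. ] y [1.3 3.1]
24 43 z [54.7 56.2 57.3] y [-0.4  3.1]
28 38 z [55.9 56.9 58. ] y [-0.2  3.3]
32 35 z [56.3 57.1 57.9] y [-0.1  3.1]
36 39 z [55.9 57.5 58.4] y [-0.2  2.9]
40 68 z [55.2 57.7 59. ] y [-2.3  6.1]
44 143 z [47.3 57.2 59.5] y [-2.6  6.3]
48 67 z [43.7 59.6 62.6] y [-0.7  5.3]
52 40 z [63.4 65.9 68.4] y [0.5 3.3]
56 72 z [69.8 72.2 73. ] y [0.  7.8]
60 75 z [71.3 72.6 73.3] y [ 0.7 11.5]
64 29 z [72.3 73.3 73.8] y [ 9.1 11.9]
68 57 z [65.5 68.3 74.3] y [-1.2 11.8]
72 122 z [67.  73.4 76.1] y [ 1.8 11.5]
76 105 z [72.8 74.5 75.3] y [1.1 9.8]
80 14 z [73.2 74.  75. ] y [0.6 4.8]
post [54.9  1.3]
```

The leg's top is at about 58.5 mm, so its end is at about 40.5 mm, 4.5 mm above the post top. Now crossing over the post, slightly higher.

Emit:
move_arm(plan=[-0.06,0.04,0,0,-1,-0.08,0.1,0,0,-1,-0.08,0.17,0,0,-1,-0.08,0.24,0,0,-1,-0.08,0.31,0,0,-1,-0.08,0.38,0,0,-1,-0.08,0.45,0,0,-1,-0.08,0.52,0,0,-1,-0.08,0.59,0,0,-1,-0.08,0.64,0,0,-1,-0.08,0.68,0,0,-1,-0.08,0.68,0,0,-1])

```text
time: 13.08
tool_pos: [0.5583, 0.1916, 0.1198]
ee_rot: [0.346, 1.544, -0.35]
ft_force: [-2.8, -5.7, -2.7]
width: 0.225
```

```bash
python3 - <<'E'
from h import *
st()
w=cam('wrist');hook(w);save(w,'w8',(150,90,350,240),4)
E
```

```text
t 13.08 mod [88.6  0.4] z 119.8 Fx,Fy,Fz [-6.34  0.13 -2.72] M [-1.481  0.696  0.013] w 0.225
0 112 z [41.1 44.3 46.3] y [-4.2  7.2]
4 112 z [41.4 44.6 46.3] y [-3.6  7.3]
8 98 z [41.7 44.8 46.9] y [-3.9  7.2]
12 90 z [41.9 45.5 47.3] y [-3.7  7.1]
16 115 z [42.2 46.1 48. ] y [-3.7  7.3]
20 122 z [42.6 46.2 48.3] y [-4.3  7.3]
24 93 z [42.6 46.4 48.8] y [-3.4  7.1]
28 115 z [39.9 45.9 50.3] y [-4.3  6.9]
32 30 z [43.8 45.1 47. ] y [-0.4  3.1]
36 41 z [46.1 51.5 57.1] y [1.2 3.3]
40 39 z [55.2 57.8 58.9] y [-0.2  3.1]
44 39 z [57.6 58.4 59.4] y [0.3 3.4]
48 35 z [57.5 58.8 59.4] y [0.4 3.3]
52 44 z [58.  59.3 60.2] y [-0.5  3.4]
56 71 z [56.9 59.2 60.5] y [-2.2  6.4]
60 146 z [48.6 58.4 61. ] y [-2.1  6.5]
64 59 z [44.9 61.4 63.8] y [-1.1  5.2]
68 43 z [64.7 67.7 70.3] y [0.9 3.5]
72 75 z [71.9 73.7 74.8] y [0.7 8.2]
76 74 z [72.8 74.1 74.8] y [ 0.9 11.6]
80 23 z [74.  74.7 75.5] y [ 9.6 11.9]
84 59 z [67.  69.  75.6] y [-1.7 11.8]
88 120 z [68.9 75.1 77.8] y [ 2.1 11.5]
92 104 z [74.3 75.8 76.9] y [ 1.5 10.1]
96 12 z [74.1 75.  76.6] y [0.7 4.6]
```

View pics/w8.png

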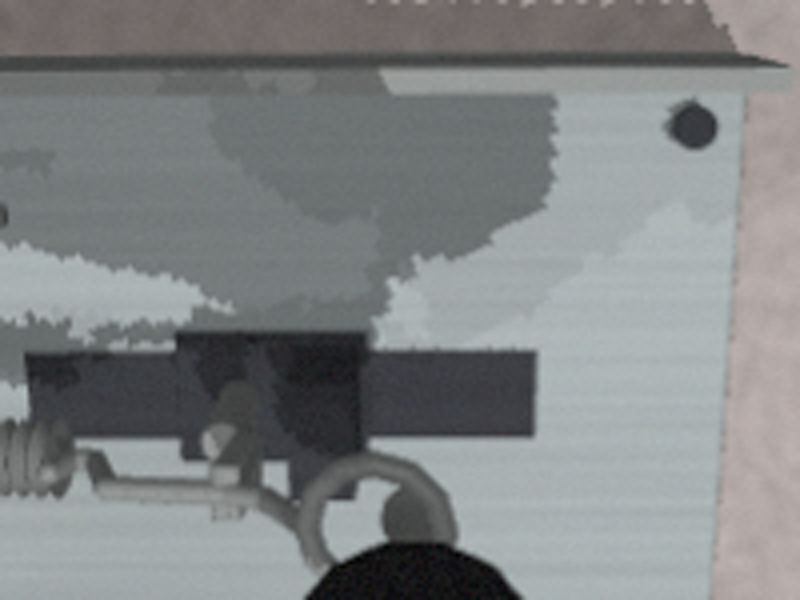

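The view shows the leg over or just past the post, with the post top at (218,441), the leg at (226,490) and the guard's near edge at about x=288. Computing the exact leg position.

```bash
python3 - <<'E'
from h import *
w=cam('wrist');f=lambda x,y:(150+x/4,90+y/4)
for n,p,z in(('leg L far',(210,472),.059),('leg R far',(240,472),.059),('leg L near',(212,512),.059),('leg R near',(242,512),.059),('post c',(218,441),.036),('postL',(202,441),.036),('guard L',(291,490),.036),('guard R',(357,490),.036)):print(n,mod(onz(w,[f(*p)],z)[0]))
v,u=np.mgrid[:384,:512];P=dep(w,np.c_[u.ravel(),v.ravel()]);X=(P[:,:2]-O)@a*1000;Y=(P[:,:2]-O)@b*1000;Z=P[:,2]*1000
k=(Z>56)&(Z<61.5)&(X>50)&(X<66)
for n,kk in(('y>4.2',k&(Y>4.2)&(Y<8)),('y<-.5',k&(Y<-.7)&(Y>-5))):print(n,kk.sum(),np.percentile(X[kk],[3,50,97]).round(1),np.median(Z[kk]).round(1))
E
```

```text
leg L far [56.   4.6]
leg R far [60.8  4.6]
leg L near [56.  -2.3]
leg R near [60.8 -2.3]
post c [53.9  1.5]
postL [51.1  1.5]
guard L [66.5 -7.9]
guard R [78.3 -7.9]
y>4.2 40 [56.3 58.6 60.8] 59.0
y<-.5 28 [55.9 58.2 60.6] 59.0
```

Emit:
move_arm(plan=[0,0.03,0,0,-1,0,0.06,0,0,-1,0,0.07,0,0,-1,0,0.07,0,0,-1])

```text
time: 13.52
tool_pos: [0.5589, 0.1928, 0.1198]
ee_rot: [0.346, 1.544, -0.35]
ft_force: [-2.4, -5.6, -3.4]
width: 0.223
```

```bash
cat >> h.py <<'E'
def leg(w,zl):
    v,u=np.mgrid[:384,:512];P=dep(w,np.c_[u.ravel(),v.ravel()]);X=(P[:,:2]-O)@a*1000;Y=(P[:,:2]-O)@b*1000;Z=P[:,2]*1000
    k=(abs(Z-zl)<2.7)&(X>46)&(X<70)
    for n,kk in(('far',k&(Y>4.2)&(Y<8)),('near',k&(Y<-.7)&(Y>-5)),('wire',(abs(Z-zl-1)<6)&(X>46)&(X<54)&(abs(Y-1.5)<1.2))):
        if kk.any():print(n,kk.sum(),np.percentile(X[kk],[3,50,97]).round(1),np.median(Z[kk]).round(1))
E
python3 - <<'E'
from h import *
st();leg(cam('wrist'),59)
E
```

```text
t 13.52 mod [90.   0.3] z 119.8 Fx,Fy,Fz [-6.1  -0.2  -3.41] M [-1.553  0.696 -0.037] w 0.223
far 34 [57.7 60.3 62.3] 58.6
near 29 [57.5 60.1 62.1] 59.3
wire 48 [46.2 50.2 53.8] 59.0
```

Emit:
move_arm(plan=[0.05,0.01,0,0,-1,0.1,0.02,0,0,-1,0.15,0.03,0,0,-1,0.2,0.04,0,0,-1,0.26,0.05,0,0,-1,0.26,0.05,0,0,-1,0.26,0.05,0,0,-1])

```text
time: 14.15
tool_pos: [0.5593, 0.1938, 0.1132]
ee_rot: [0.346, 1.544, -0.351]
ft_force: [-2.7, -5.5, -2.6]
width: 0.227
```

```bash
python3 - <<'E'
from h import *
st();leg(cam('wrist'),53.5)
E
```

```text
t 14.15 mod [91.1  0.4] z 113.2 Fx,Fy,Fz [-6.08  0.07 -2.57] M [-1.492  0.741  0.01 ] w 0.227
far 36 [58.4 60.6 62.7] 53.4
near 28 [58.1 60.4 62.8] 53.8
wire 41 [46.8 50.  53.8] 54.0
```

Emit:
move_arm(plan=[0,0.03,0,0,-1,0,0.05,0,0,-1,0,0.05,0,0,-1,0.05,0.06,0,0,-1,0.1,0.065,0,0,-1,0.15,0.075,0,0,-1,0.2,0.08,0,0,-1,0.2,0.08,0,0,-1,0.2,0.08,0,0,-1])

```text
time: 14.95
tool_pos: [0.5602, 0.1956, 0.1082]
ee_rot: [0.346, 1.544, -0.351]
ft_force: [-4.0, -6.5, -3.7]
width: 0.225
```

```bash
python3 - <<'E'
from h import *
st();leg(cam('wrist'),49)
E
```

```text
t 14.95 mod [93.   0.3] z 108.2 Fx,Fy,Fz [-7.6   0.77 -3.66] M [-1.53   0.733 -0.093] w 0.225
far 38 [59.8 61.7 64.2] 49.7
near 26 [59.4 61.7 64.1] 49.6
wire 43 [46.4 49.9 53.6] 50.2
```

The hook follows the puller down, with the leg's end now about 3.5 mm into the gap and no abnormal force. Continuing down.

Emit:
move_arm(plan=[0.05,0.007,0,0,-1,0.1,0.014,0,0,-1,0.15,0.02,0,0,-1,0.2,0.027,0,0,-1,0.25,0.035,0,0,-1,0.3,0.04,0,0,-1,0.35,0.04,0,0,-1,0.4,0.04,0,0,-1,0.4,0.04,0,0,-1,0.4,0.04,0,0,-1])

```text
time: 15.83
tool_pos: [0.5608, 0.1965, 0.0983]
ee_rot: [0.346, 1.544, -0.351]
ft_force: [-3.4, -6.1, -1.2]
width: 0.228
```

```bash
python3 - <<'E'
from h import *
st();w=cam('wrist');leg(w,43);save(w,'w9',(150,110,350,260),4)
E
```

```text
t 15.83 mod [94.1  0.2] z 98.3 Fx,Fy,Fz [-6.97  0.44 -1.23] M [-1.498  0.761  0.028] w 0.228
far 27 [59.9 62.1 64.2] 41.6
near 35 [47.  61.7 64.5] 41.7
wire 47 [46.2 49.8 53.7] 42.8
```

View pics/w9.png

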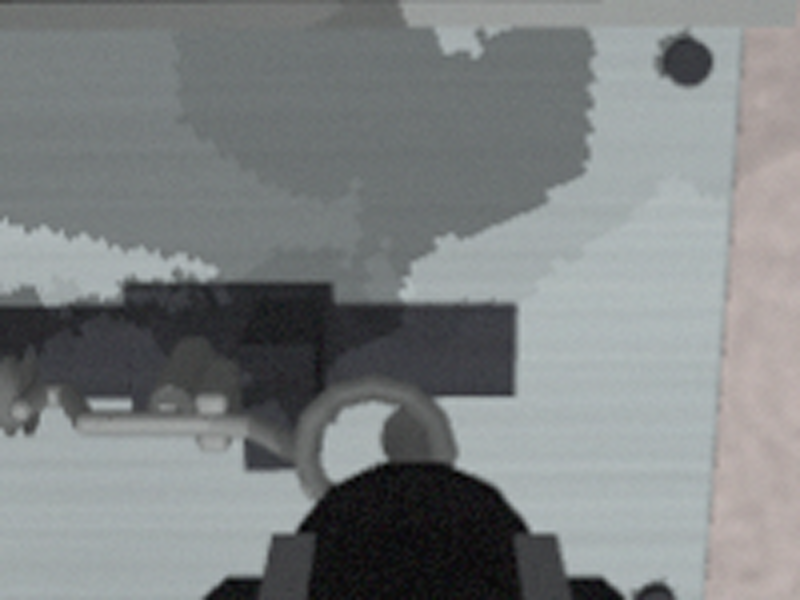

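The view shows the leg (210,420) down level between the post (170,400) and the guard (from x=245). The leg's top is at 42 mm against 43 mm expected. Easing off slowly.

Emit:
move_arm(plan=[0,-0.02,0,0,-1,0,-0.04,0,0,-1,0,-0.06,0,0,-1,0,-0.08,0,0,-1,0,-0.1,0,0,-1,0,-0.13,0,0,-1,0,-0.16,0,0,-1,0,-0.19,0,0,-1,0,-0.22,0,0,-1,0,-0.25,0,0,-1,0,-0.25,0,0,-1,0,-0.25,0,0,-1])

```text
time: 16.88
tool_pos: [0.5599, 0.1939, 0.0995]
ee_rot: [0.35, 1.541, -0.344]
ft_force: [-1.6, -0.4, -1.4]
width: 0.226
```

```bash
python3 - <<'E'
from h import *
st();w=cam('wrist');leg(w,43)
v,u=np.mgrid[:384,:512];P=dep(w,np.c_[u.ravel(),v.ravel()]);X=(P[:,:2]-O)@a*1000;Y=(P[:,:2]-O)@b*1000;Z=P[:,2]*1000
k=(abs(Z-55)<3)&(X>68)&(X<106)&(v.ravel()<225)&(abs(Y-1)<14)&(w['depth'].ravel()>0)
print(k.sum(),[(y,np.percentile(X[k&(abs(Y-y)<1)],[1,99]).round(1)) for y in(-2,2,4,6,8,10) if (k&(abs(Y-y)<1)).any()])
E
```

```text
t 16.88 mod [91.4 -0.1] z 99.5 Fx,Fy,Fz [-1.08  1.25 -1.4 ] M [-0.003  0.172 -0.047] w 0.226
far 30 [58.2 60.8 63.1] 41.6
near 27 [58.4 60.4 63. ] 41.7
wire 46 [46.3 50.3 53.7] 42.8
448 [(2, array([72.7, 98.7])), (4, array([74.8, 98.1])), (6, array([75.5, 97.5])), (8, array([76.1, 97.1])), (10, array([77.8, 95.1]))]
```

Emit:
move_arm(plan=[0,0,0,0,-1,0,0,0,0,-1,0,0,0,0,-1])

```text
time: 17.18
tool_pos: [0.5596, 0.1928, 0.0992]
ee_rot: [0.349, 1.541, -0.346]
ft_force: [0.1, 0.3, -1.1]
width: 0.226
```

```bash
python3 - <<'E'
from h import *
st();s=r.state();Rm=R.from_rotvec(s['ee_rot']).as_matrix();print(Rm.round(4),s['q'].round(3),s['dq'].round(4))
E
```

```text
t 17.18 mod [90.2 -0.3] z 99.2 Fx,Fy,Fz [ 0.35  0.05 -1.11] M [-0.057  0.006  0.009] w 0.226
[[ 1.600e-03  4.290e-01  9.033e-01]
 [ 1.200e-03  9.033e-01 -4.290e-01]
 [-1.000e+00  1.800e-03  9.000e-04]] [-0.014  0.664 -0.561  1.988  0.574  0.648  0.178] [ 0.0015  0.0005  0.0023  0.0047 -0.0003  0.0023 -0.0016]
```

Emit:
move_arm(plan=[0,-0.04,0,0,-1,0,-0.08,0,0,-1,0,-0.12,0,0,-1,0,-0.12,0,0,-1,0,-0.12,0,0,-1,0,-0.12,0,0,-1])

```text
time: 17.68
tool_pos: [0.5576, 0.1893, 0.0988]
ee_rot: [0.348, 1.543, -0.348]
ft_force: [-0.3, -0.2, -0.6]
width: 0.225
```

```bash
python3 - <<'E'
from h import *
st();w=cam('wrist');leg(w,43);save(w,'w10',(150,110,350,260),4)
E
```

```text
t 17.68 mod [86.3  0. ] z 98.8 Fx,Fy,Fz [-0.29  0.17 -0.57] M [-0.058 -0.045  0.006] w 0.225
far 31 [58.7 60.5 62.9] 41.8
near 30 [58.3 60.7 62.8] 41.9
wire 46 [46.4 49.7 53.5] 42.6
```

View pics/w10.png

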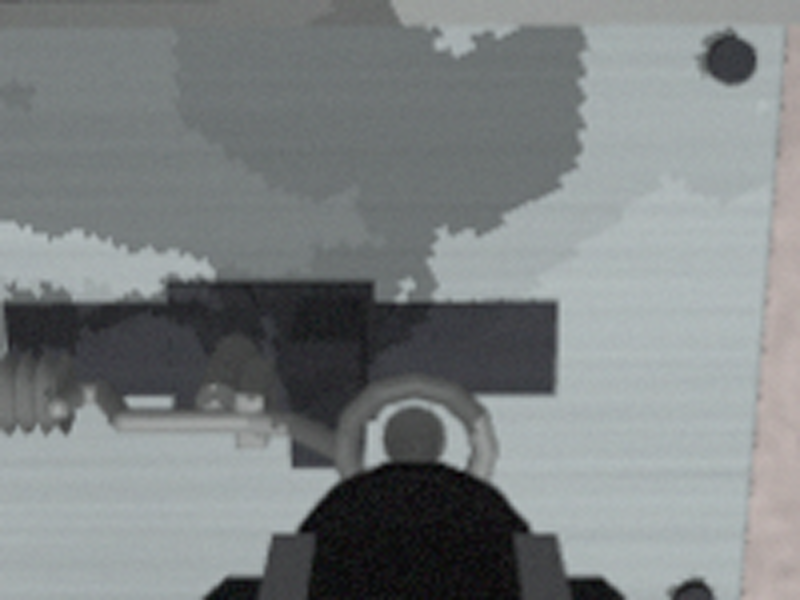

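The view shows the button (414,440) centred and free in the ring, with the leg held behind the post. Lifting out.

Emit:
move_arm(plan=[-0.08,0,0,0,-1,-0.18,0,0,0,-1,-0.28,0,0,0,-1,-0.4,0,0,0,-1,-0.55,0,0,0,-1,-0.7,0,0,0,-1,-0.85,0,0,0,-1,-1,0,0,0,-1,-1,0,0,0,-1])

```text
time: 18.48
tool_pos: [0.5581, 0.1897, 0.1247]
ee_rot: [0.349, 1.541, -0.347]
ft_force: [0.2, -0.3, -0.1]
width: 0.229
```

```bash
python3 - <<'E'
from h import *
st();w=cam('wrist');leg(w,43);hook(w)
E
```

```text
t 18.48 mod [86.8 -0.3] z 124.7 Fx,Fy,Fz [-0.22 -0.35 -0.07] M [ 0.056 -0.02  -0.014] w 0.229
far 24 [58.8 60.6 62.5] 42.0
near 25 [58.5 60.6 62.8] 41.9
wire 37 [46.2 49.7 53.8] 42.9
40 29 z [40.  42.1 43.2] y [-0.1  3.2]
44 34 z [40.7 42.6 43.7] y [0.  3.1]
48 34 z [41.4 42.7 43.6] y [-0.2  3.4]
52 34 z [40.8 42.6 43.6] y [0.  3.1]
56 33 z [40.9 42.2 43.6] y [-0.1  3.3]
60 78 z [40.9 42.1 43.3] y [-3.1  6.3]
64 49 z [41.1 43.1 44.2] y [-1.8  5.9]
68 30 z [43.8 46.  47.8] y [0.3 3.3]
72 35 z [47.6 50.5 52.2] y [0.1 3.4]
76 91 z [53.7 54.7 55.3] y [-4.6  8. ]
80 100 z [53.5 54.5 55.6] y [-7.7 11.5]
84 89 z [54.7 73.1 79.9] y [-1.2 11.5]
88 112 z [55.2 74.7 82.7] y [ 1.1 11.6]
92 82 z [53.7 55.1 73.5] y [-6.7 11.6]
96 122 z [53.7 54.7 55.6] y [-4.9  9.8]
100 12 z [52.9 53.8 54.5] y [-1.3  4.1]
```

Emit:
move_arm(plan=[-1,0,0,0,-1,-2.2,0,0,0,-1,-3.4,-0.6,0.2,0.5,-1,-4.4,-1.8,0.6,1.5,-1,-4.6,-3.2,1.1,2.5,-1,-4.6,-4.6,1.6,3.5,-1,-4.6,-6,2.1,4.5,-1,-4.6,-7.4,2.6,5.5,-1,-4.6,-8.8,3.1,6.5,-1,-4.6,-10.2,3.6,7.5,-1,-4.6,-11.6,4,8.5,-1,-4.6,-12.6,4.4,9.5,-1])

```text
time: 19.53
tool_pos: [0.5199, -0.1461, 0.2385]
ee_rot: [1.116, 1.266, -1.119]
ft_force: [-0.3, -0.1, -0.5]
width: 0.229
```

Emit:
move_arm(plan=[0,0,0,0,-1,0,0,0,0,-1,0,0,0,0,-1])

```text
time: 19.78
tool_pos: [0.5217, -0.1413, 0.2387]
ee_rot: [1.111, 1.27, -1.11]
ft_force: [-0.2, 0.6, -0.7]
width: 0.224
```

```bash
cat >> h.py <<'E'
def go(x,y,z,yawd):
    s=r.state();Rm=R.from_rotvec(s['ee_rot']).as_matrix();d=Rm.T@(np.array([x,y,z])-s['tool_pos'])/.025
    print('pos',s['tool_pos'].round(4),'yaw',round(np.degrees(np.arctan2(Rm[1,1],Rm[0,1])),2),'units',d.round(2),'turn',round((np.degrees(np.arctan2(Rm[1,1],Rm[0,1]))-yawd)/6,2),'F',s['ft_force'].round(1),'tilt',Rm[:2,0].round(4))
E
python3 -c "
from h import *
go(.5090,-.2518,.15,-4.65)"
```

```text
pos [ 0.5217 -0.1413  0.2387] yaw 7.67 units [ 3.54 -1.09  4.31] turn 2.05 F [-0.2  0.6 -0.7] tilt [-0.0002  0.0009]
```

Emit:
move_arm(plan=[0,-0.2,0.8,0.5,-1,0,-0.5,1.8,1,-1,0,-0.8,2.8,1.5,-1,0,-1,3.6,2.05,-1,0.5,-1.09,4.1,2.05,-1,1.4,-1.09,4.31,2.05,-1,2.3,-1.09,4.31,2.05,-1,3,-1.09,4.31,2.05,-1,3.54,-1.09,4.31,2.05,-1,3.54,-1.09,4.31,2.05,-1,3.54,-1.09,4.31,2.05,-1])

```text
time: 20.7
tool_pos: [0.5087, -0.2515, 0.1491]
ee_rot: [1.268, 1.173, -1.269]
ft_force: [-0.3, -0.5, -0.4]
width: 0.228
```

```bash
python3 - <<'E'
from h import *
go(.5090,-.2518,.12,-4.65)
w=cam('wrist');save(w,'w11',None,1)
s=r.state();Rm=R.from_rotvec(s['ee_rot']).as_matrix();print('tip exp px',proj(w,[s['tool_pos']+Rm[:,0]*.055,s['tool_pos']+Rm[:,0]*.053,[.509,-.2518,.052]]).round(1))
# holder top outline
v,u=np.mgrid[:384,:512];P=dep(w,np.c_[u.ravel(),v.ravel()]);Z=P[:,2]
m=(abs(Z-.052)<.006)&(abs(P[:,0]-.51)<.05)&(P[:,1]<-.12)&(P[:,1]>-.3);q=P[m]
print(m.sum(),np.median(q[:,2]),cv2.minAreaRect((q[:,:2]*1000).astype(np.float32)))
# hole: inside, readings lower than top or dark
k=(abs(P[:,0]-.509)<.02)&(abs(P[:,1]+.252)<.03)&(Z<.044)&(Z>-.01)
print('hole',k.sum(),P[k].mean(0) if k.any() else '',P[k].min(0),P[k].max(0))
# tip pixels: shank depth
k=(Z>.085)&(Z<.13)&(abs(P[:,0]-.509)<.012)&(abs(P[:,1]+.252)<.02);print('tip',k.sum(),P[k].min(0),P[k].max(0),np.median(P[k],0))
E
```

```text
pos [ 0.5087 -0.2515  0.1491] yaw -4.6 units [1.16 0.02 0.01] turn 0.01 F [-0.3 -0.5 -0.4] tilt [-0.002   0.0019]
tip exp px [[256.  218.2]
 [256.  219.5]
 [255.2 195.4]]
15324 0.050842413434611614 ((511.35504150390625, -208.1099853515625), (149.33456420898438, 60.537986755371094), 85.45513153076172)
hole 487 [ 0.50700874 -0.26120129  0.02118104] [ 0.49725347 -0.26376669 -0.00295462] [ 0.51804259 -0.25262615  0.04395213]
tip 187 [ 0.50302689 -0.25482595  0.09274818] [ 0.51251757 -0.24686457  0.1100825 ] [ 0.50784072 -0.24949488  0.09851197]
```

Emit:
move_arm(plan=[0.2,0,0.04,0,-1,0.5,0,0.04,0,-1,0.9,0,0.04,0,-1,1.3,0,0.04,0,-1,1.7,0,0.04,0,-1,2.1,0,0.04,0,-1,2.5,0,0.04,0,-1,2.8,0,0.04,0,-1,3,0,0.04,0,-1,3.15,0,0.04,0,-1,3.2,0,0.04,0,-1,3.2,0,0.04,0,-1])

```text
time: 21.75
tool_pos: [0.5089, -0.2537, 0.0701]
ee_rot: [1.269, 1.169, -1.27]
ft_force: [0.8, 0.4, -1.3]
width: 0.228
```

```bash
python3 - <<'E'
from h import *
go(.5090,-.2518,.063,-4.65)
E
```

```text
pos [ 0.5089 -0.2537  0.0701] yaw -4.71 units [ 0.28 -0.   -0.08] turn -0.01 F [ 0.8  0.4 -1.3] tilt [-0.0002  0.0001]
```

Emit:
move_arm(plan=[0.06,0,-0.03,0,-1,0.12,0,-0.03,0,-1,0.18,0,-0.03,0,-1,0.24,0,-0.03,0,-1,0.28,0,-0.03,0,-1,0.28,0,-0.03,0,-1])

```text
time: 22.25
tool_pos: [0.5088, -0.253, 0.0631]
ee_rot: [1.269, 1.169, -1.27]
ft_force: [0.2, 0.4, -1.0]
width: 0.228
```

Emit:
move_arm(plan=[0.03,0,0,0,-1,0.06,0,0,0,-1,0.06,0,0,0,-1,0.06,0,0,0,-1])

```text
time: 22.58
tool_pos: [0.509, -0.253, 0.062]
ee_rot: [1.269, 1.169, -1.269]
ft_force: [-0.6, 0.6, 2.9]
width: 0.225
```

The flange has landed, with a 3–4 N rise at the same height as when I took it. Releasing.

Emit:
move_arm(plan=[0,0,0,0,-0.4,0,0,0,0,-0.2,0,0,0,0,0,0,0,0,0,0.2,0,0,0,0,0.2,0,0,0,0,0.2])

```text
time: 23.08
tool_pos: [0.5089, -0.253, 0.0618]
ee_rot: [1.27, 1.169, -1.27]
ft_force: [-0.5, -0.2, -1.0]
width: 0.597
```

Emit:
move_arm(plan=[-0.2,0,0,0,0.2,-0.6,0,0,0,0.2,-1.2,0,0,0,0.2,-2,0,0,0,0.2,-2.8,0,0,0,0.2,-3.6,0,0,0,0.2,-4.4,0,0,0,0.2,-5.2,0,0,0,0.2,-6,0,0,0,0.2,-6.8,0,0,0,0.2,-6.8,-1,2,0,0.2,-6.8,-1.5,3,0,0.2])

```text
time: 24.08
tool_pos: [0.4685, -0.3226, 0.235]
ee_rot: [1.265, 1.168, -1.26]
ft_force: [0.1, -0.8, 0.1]
width: 0.603
```

Emit:
move_arm(plan=[0,0,0,0,0.2,0,0,0,0,0.2,0,0,0,0,0.2])

```text
time: 24.33
tool_pos: [0.4655, -0.3242, 0.2325]
ee_rot: [1.271, 1.168, -1.27]
ft_force: [1.3, 0.8, 0.8]
width: 0.601
```

```bash
python3 - <<'E'
from h import *
st()
w=cam('wrist');v,u=np.mgrid[:384,:512]
P=dep(w,np.c_[u.ravel(),v.ravel()])
k=(P[:,2]>.105)&(P[:,2]<.118)&(abs(P[:,0]-.508)<.018)&(abs(P[:,1]+.253)<.02)
print('puller',k.sum(),np.median(P[k],0),cv2.minAreaRect((P[k][:,:2]*1000).astype(np.float32)))
t=cam('top');k=None
v,u=np.mgrid[:384,:512];P=dep(t,np.c_[u.ravel(),v.ravel()]);X=(P[:,:2]-O)@a*1000;Y=(P[:,:2]-O)@b*1000;Z=P[:,2]*1000
k=(abs(Y)<13)&(X>-10)&(X<120)&(Z>40)&(Z<90)
for x in range(36,112,6):
    kk=k&(abs(X-x)<3)
    if kk.any():print(x,kk.sum(),np.percentile(Z[kk],[10,50,90]).round(1))
# diff with first top image
im0=cv2.imread('pics/top.png');im1=cv2.resize(t['img'][:,:,::-1],(800,600),interpolation=cv2.INTER_CUBIC)
d=cv2.GaussianBlur(cv2.absdiff(im0,im1).max(2),(0,0),2)>18
n,l,s,c=cv2.connectedComponentsWithStats(d.astype(np.uint8));print([(s[i][:5].tolist()) for i in range(1,n) if s[i][4]>30])
E
```

```text
t 24.33 mod [-417.1 -137.1] z 232.5 Fx,Fy,Fz [ 1.25 -0.85  0.84] M [ 0.032 -0.036 -0.011] w 0.601
puller 704 [ 0.50760578 -0.25370719  0.11053439] ((508.0536193847656, -254.04290771484375), (19.664949417114258, 19.489990234375), 85.37102508544922)
36 1 [44.3 44.3 44.3]
42 2 [44.5 45.5 46.6]
48 3 [42.7 45.3 46.7]
54 3 [44.6 46.2 46.2]
60 6 [43.1 45.9 48.1]
66 2 [46.  47.5 49.1]
72 6 [41.1 47.3 52.8]
78 11 [51.9 54.3 58.9]
84 4 [54.1 55.9 57. ]
90 7 [53.6 58.8 61.7]
96 10 [55.6 57.4 59. ]
[[494, 263, 279, 337, 45209], [285, 274, 32, 23, 237], [309, 301, 12, 8, 53], [328, 302, 10, 10, 61], [771, 542, 29, 30, 611], [334, 587, 26, 13, 202], [304, 588, 18, 12, 102]]
```

```bash
python3 -c "
from h import *
print(r.finish_job())"
```

```text
the job is handed in; nothing more can be done
None
```

The spring's hook is hooked behind the anchor post and the puller is back in its hole. I handed the job in at 24.3 s of the 59 s allowed.

**What I did:**
- I took the black puller from the holder's -y hole and lowered its tip into the spring's eye.
- I stretched the spring and felt the near side of the post. The motion stalled and the moment jumped at a tool position of about 80 mm. The camera also put the post at about x = 55 mm, close to its mark.
- I backed off 3 mm, lifted the hook over the post and lowered the leg into the gap. Then I eased off until the pull read zero, withdrew the tip and stood the puller back.

**Last checks:**
- **Hook:** After the puller was withdrawn, the hook stayed level and in place. Its leg top was at about 42 mm (43 mm expected), and its leg was about 6 mm behind the post's centre.
- **Puller:** It stands upright within 2 mm of where it started, with its top at 110.5 mm (112 mm expected).
- **Bench:** A before-and-after comparison of the top view showed changes where the spring and arm moved. One big region round the arm covered the holder area, so it can't confirm the things there. A small change at the picture's lower right corner stayed unexplained. I saw no other sign of anything being moved.

**Disagreements:**
- Before lowering, the camera and the felt contact differed by 1 to 1.5 mm on the leg's position over the gap. I aimed between them and then followed the camera.
- After easing off, the arm lagged its commands by several mm, so I gave it an extra settling step before withdrawing.

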